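# Clear the salt canister's top and twist off its bayonet cap

## Robot

A 6-joint arm with a two-finger parallel gripper is mounted at the origin on the work surface. World frame = base frame: x ahead of the robot, y to its left, z up, the work surface at z = 0. Lengths are in mm, angles in degrees, forces in N, time in s.
With the tool pointing down it reaches from about 325 to 925 mm from the base axis. Payload 3.1 kg.
Tool frame: the origin (TCP) lies midway between the tips of the shut fingers; the grasp point (between the pads) lies behind it (hold_point_z is the z of the grasp point in the tool frame, in mm); z points along the fingers, y is the line along which they close (so a half turn about z gives the same grasp; the last joint's range is limited). The gripper opens to 85 mm and grips with 20 to 120 N. Pads are 22 mm wide; open, the fingers measure 114 mm over their backs; the gripper's body (76 mm by 85 mm) begins 54 mm behind the grasp point. The pads swing forward as they close: fully open they stand 13 mm farther back than shut.
Start: joints at [-73.121, 12.427, 92.441, -0, 75.132, -6.429], TCP at [247.317, -573.998, 210.6] pointing down, gripper open.
Joint ranges: [-157.48, 157.48], [-44.54, 120.13], [17.64, 146.25], [-64.5, 244.5], [7.68, 150.69], [-147.95, 147.95]. Speed limits (degrees/s): [159.86, 159.86, 180, 180, 180, 180].

## Interface

Orientations are given as [roll, pitch, yaw] about the fixed x, y, z axes, in that order (R = Rz(yaw) Ry(pitch) Rx(roll)).
In Python, from station import observe, capture, camera_info, close_job, hold_point_z gives the robot as it stands. The module is installed in compiled form; this text tells all that it offers.
- The arm moves only by the tool move_arm, never from a script. Its argument "rows" is a list that holds one entry, the list of rows, each a list of 4 numbers: the shift along the tool's x, y, z scaled (see below), then the turn about the tool's z scaled (see below). A call has 1 to 10 rows; each row is the pose to reach, as a shift and turn from the pose commanded when the call began, along the tool's axes at that moment; what a row does not reach only later rows make up. The controller multiplies each number of a shift by 20 cm and each number of a turn by 45 degrees. A row lasts 1/8 s, in which the tool goes at most 62.5 mm and 10.7 degrees, less where a joint would pass 70% of its speed; a pose out of reach is approached as far as the arm can. A call with a number of a shift or a turn outside -1 to 1 is refused whole. A call with a gripper value outside its range is refused whole. "gripper" is the opening, from -1 (shut) to 1 (fully open), set as the call begins (left out, the last holds). The fingers move at their own pace and stop on an object; the grip force is fixed at half the most. Time passes only in rows, so rows that repeat a pose let the fingers close. It gives the time, the measured TCP pose, the force, the opening and the grip force at its end, in the units of the state.
- observe(): the state, without advancing time (a new reading comes with each control period).
- capture(name): name is "scene" or "top"; returns (picture, depth): 480x640x3 uint8, red, green, blue; 480x640 float32, mm along the optical axis (not along the pixel's ray), 0 where there is no reading.
- camera_info(name): a dict with "vfov" (degrees; the focal length in pixels is half the picture's height over the tangent of half this angle, whatever the lens; pixels are square), "cx", "cy" (the principal point, pixels), "origin" and "rotation" of the camera in the world. Camera axes: x right, y down, z forward; pixel columns grow to the right and rows downward; lengths in mm; the calibration is good to about 2 mm. A picture is of the moment at which its call begins. camera_info takes no time and is no camera call.
- close_job(): hands the job in; it is judged then, once.
The state is a dict: "time": time; "qpos": joint angles; "dq": joint speeds; "tau": joint torques, N m; "ee_pos": TCP position; "ee_rot": TCP orientation; "force": force on the tool from outside, world axes, zero at the start; "wrist_torque": the same for the moment, N m; "finger_gap": opening from 0.0 (shut) to 1.0 (fully open); "grip_force": force on a finger pad.
Only numpy, scipy, OpenCV 4.12 (cv2) and the standard library are available. Lean on these libraries where they do the work, as an engineer would, in place of code of your own. Each camera call takes 0.05 s, during which the arm holds its last target. There are 200 camera calls.

## Task

Open the chrome salt canister for refilling the mills without letting anything fall in: with the scraper block (not the fingers) push the three rock-salt lumps off its top into the crumb tray at its end, and set the block aside on the counter. Then, leaving the canister braced in its cradle, turn the tight bayonet cap anticlockwise until it is released, lift it straight up, and finish while holding the cap in the gripper, still and level, just above the open mouth (a couple of centimetres clear). Leave the grinders in the rack, the glass shaker and its lid alone.

Things in the scene. Friction and masses are not known exactly. Their poses are not given: they have to be found in the camera images.
- canister: Chrome refill canister, a low rectangular tin 130 (its x) x 240 (its y) x 80 mm high, 0.7 to 1 kg, standing loose in the steel cradle, which braces it (2 to 3 mm play all round). Origin: centre of its underside; z up. The bayonet neck stands on its top at y = +65 mm, x = 0: 66 mm across, 14 mm high, its mouth 94 mm above the underside.
- deck (a point): Centre of the part of the canister's flat top where the lumps lie: 80 mm above its underside, 75 mm towards its -y from its centre; axes as the canister's. The lumps lie within 45 mm of it in x, 30 mm in y. A rolled seam 6 mm high runs along each long edge, 119 mm clear between them. The -y edge, 45 mm away, has no seam: things can be pushed off it straight into the crumb tray.
- mouth (a point): Centre of the canister's neck mouth, at the top of the neck, z up along the neck's axis.
- cap: Bayonet cap, 60 to 130 g: chrome disc 74 mm across, 7 mm thick, black grip bar on top. Origin: centre of the disc's underside; z up, x along the bar (either end alike). At the start it is locked: bar 19 to 27 degrees anticlockwise (from above) of the canister's x axis, two lugs under the disc caught below lips in the neck by a springy seal. Locked, it lifts the whole canister.
- cap_bar (a point): Centre of the grip bar (60 long, 18 wide, 26 mm high, from the disc's top, 7 mm above the cap's origin, to 33 mm). About 0.4 Nm turns it: grip firmly. Turned 63 to 71 degrees anticlockwise, till the bar is in line with the canister's long (y) axis and the two red dots, it lifts straight out; it is free from about 13 degrees short of that line, and meets a stop about 10 degrees past it.
- cap_foot (a point): Lowest point of the cap: bottom of its 25 mm thick central stem, 14.5 mm below the disc's underside, on the axis. Locked or seated it is about 12 mm below the mouth.
- scraper: Scraper block standing upright on the cedar counter (z = 0): pale wooden block 100 (its x) x 24 (its y) mm on a black rubber foot 104 x 28 mm and 12 mm high; 62 mm high in all, 100 to 200 g. Origin: centre of its underside; z up. Pinch the wood across its 24 mm thickness, fingertips at least 20 mm above its underside to pass over the lumps.
- crumb_tray: Open steel crumb tray fixed to the -y end of the cradle, right below the end of the canister, turned as the cradle is: 190 (its x) x 124 (its y) mm, walls 40 mm high on three sides and an 8 mm lip next to the cradle, floor 3 mm thick. Origin: centre of its underside. Its centre lies 188 mm from the canister's centre, towards the canister's -y.
- cradle: Bent-steel cradle screwed to the counter that braces the canister: 141 x 251 mm, 4 mm floor, upturned flanges 30 mm high (8 mm at the crumb-tray end). Origin: centre of its underside.
- rack: Bent steel-rod rack along the right side of the counter, 220 x 152 mm, rods at 75 mm height, holding six upright grinders in two rows; fixed. Origin: centre of its underside.
- shaker: Glass salt shaker without its lid, 52 mm across, 72 mm high, back left on the counter; a bystander. Origin: underside.
- shaker_lid: Lid of the glass shaker, steel rim and green glass dome, 48 mm across, 30 mm high, lying on the counter; a bystander. Origin: underside.
- lump0: Pink rock-salt lump, about 20 x 18 x 16 mm, 12 g, lying loose on the canister's top. Origin: underside.
- lump1: Pink rock-salt lump, about 20 x 18 x 16 mm, 12 g, lying loose on the canister's top. Origin: underside.
- lump2: Pink rock-salt lump, about 20 x 18 x 16 mm, 12 g, lying loose on the canister's top. Origin: underside.
- mill_jade: Grinder, jade-green ceramic waisted, 52 mm across and up to 173 mm high, standing in one of the rack's slots; a bystander. Origin: underside.
- mill_walnut: Grinder, smoked dark walnut waisted, 52 mm across and up to 173 mm high, standing in one of the rack's slots; a bystander. Origin: underside.
- mill_steel: Grinder, plain steel straight, 52 mm across and up to 173 mm high, standing in one of the rack's slots; a bystander. Origin: underside.
- mill_black: Grinder, black straight with a steel head, 52 mm across and up to 173 mm high, standing in one of the rack's slots; a bystander. Origin: underside.
- mill_white: Grinder, white ceramic waisted, 52 mm across and up to 173 mm high, standing in one of the rack's slots; a bystander. Origin: underside.
- mill_clear: Grinder, clear acrylic straight with a pale wooden head, 52 mm across and up to 173 mm high, standing in one of the rack's slots; a bystander. Origin: underside.
Not all that is in view belongs to the job. Several things have the shape of the scraper; the one meant has the colours described above.

How it is judged:
By the outcome, as a careful person would: the job done as asked, in the order asked, and still so for the second after the job is handed in, while the arm keeps its last pose, push and grip.
It also fails if it takes over 59 s, if anything falls off the work surface, if the arm or the gripper's body presses on something with over 40 N, if the wrist force passes 120 N, or if a joint passes its speed limit or range.

## Working session

There is one attempt and no reset: what is moved stays moved. The work goes in short steps, Python scripts to look and compute and a tool call to move; the robot and the scene stay as the last step left them, time stands still between calls to the robot, and variables do not carry over. Pictures are saved under pics/ and viewed, at most 10 in all, crops included, and the job is handed in when it is done.

Besides the shell and the picture viewer there is one more tool, called after "Call:" as name(argument=value, ...), one argument or row to a line, values as JSON. move_arm: Moves the arm, as the interface text tells. Shifts and turns lie within -1 to 1; 1 stands for 20 cm of shift or 45 degrees of turn. Its arguments: {"type":"object","properties":{"rows":{"type":"array"},"gripper":{"type":"number"}},"required":["rows"]}

```bash
mkdir -p pics; python3 - <<'E'
from station import *
import cv2,numpy as np
print(observe(),hold_point_z if not callable(hold_point_z) else hold_point_z())
for n in("scene","top"):
    p,d=capture(n);print(n,camera_info(n));np.savez(f"{n}0.npz",p=p,d=d)
    cv2.imwrite(f"pics/{n}0.png",p[:,:,::-1])
E
```

```text
{'time': 0.0, 'qpos': array([-7.31195121e+01,  1.24774452e+01,  9.25305351e+01,  7.79877936e-04,
        7.51317025e+01, -6.42997685e+00]), 'dq': array([-0.01129396,  0.05179382, -0.00305587, -0.08916826,  0.01883732,
       -0.00334519]), 'tau': array([ 3.59594314e-04, -3.96839368e+01, -3.03853512e+01,  7.09519168e-05,
        9.58817167e-03,  6.17786355e-08]), 'ee_pos': array([ 247.07393814, -573.13165338,  209.24214926]), 'ee_rot': array([-1.79861280e+02, -1.63914315e-02,  2.33102439e+01]), 'force': array([-0.24914205,  0.46546413,  0.07389753]), 'wrist_torque': array([ 0.01444397,  0.05928229, -0.01928554]), 'grip_force': 0.0, 'finger_gap': 1.0006700317144106} -18.700000000000003
scene {'vfov': 55.588209124370856, 'cx': 318.2477172714164, 'cy': 234.36667417671103, 'origin': array([1003.02121482,  621.55574841,  887.57514146]), 'rotation': array([-135.11864415,   -1.0437114 ,  146.47835011])}
top {'vfov': 49.60930733555559, 'cx': 324.18154871447564, 'cy': 231.46390976682744, 'origin': array([ 332.92400691,  -28.58972806, 1468.8656946 ]), 'rotation': array([-171.14378442,   -1.57407833,  -89.51376603])}
```

View pics/scene0.png

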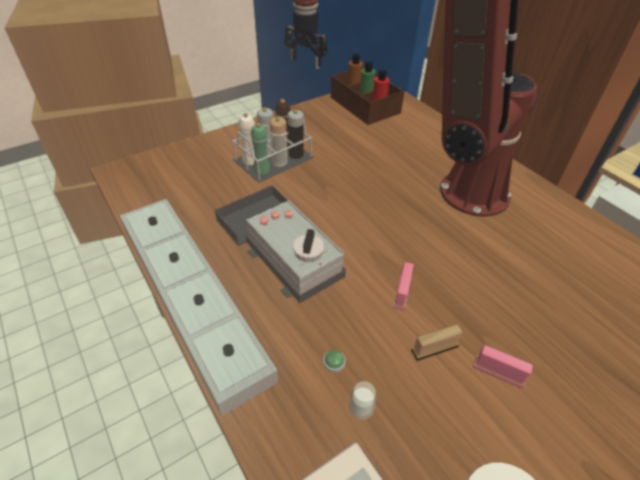

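View pics/top0.png

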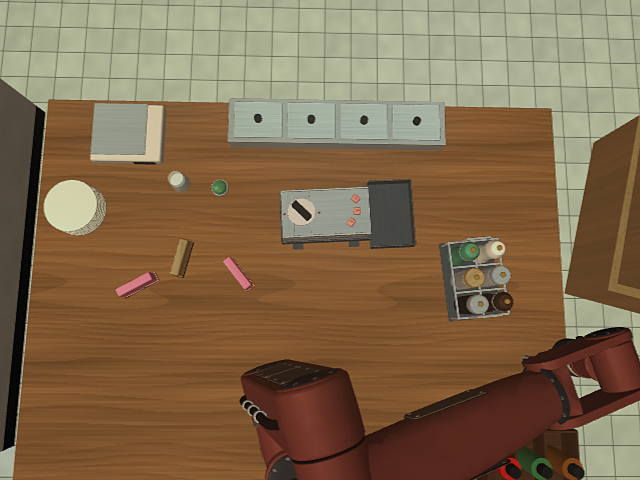

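The scene shows a wooden block with a black foot at top (181,258) / scene (437,342). There are two pink look-alikes, at top (136,285) and (238,273). I choose the wooden one. The canister is at top (325,215), with the cap at (301,211), the lumps near (355,210) and the tray at (391,213).

```bash
cat > h.py <<'E'
import numpy as np,cv2
from scipy.spatial.transform import Rotation as R
from station import *
def cloud(n,d):
    c=camera_info(n);f=240/np.tan(np.radians(c['vfov']/2))
    v,u=np.mgrid[:480,:640]
    P=np.stack([(u-c['cx'])/f*d,(v-c['cy'])/f*d,d],-1)
    W=P@R.from_euler('xyz',c['rotation'],degrees=True).as_matrix().T+c['origin']
    W[d<=0]=np.nan
    return W
def rect(W,m):
    (c,s,a)=cv2.minAreaRect(W[m][:,:2].astype(np.float32));return np.round(c,1),np.round(s,1),round(a,1),m.sum()
E
cat > m.py <<'E'
from h import *
for n in("top","scene"):
    z=np.load(n+"0.npz");p=z['p'];W=cloud(n,z['d'].astype(float));X,Y,Z=np.moveaxis(W,-1,0)
    h,s,v=np.moveaxis(cv2.cvtColor(p,cv2.COLOR_RGB2HSV).astype(int),-1,0)
    v_,u_=np.mgrid[:480,:640]
    box=lambda a,b,c,d:(u_>a)&(u_<b)&(v_>c)&(v_<d)
    print(n,"table z",np.nanmedian(Z[box(200,300,300,340) if n=="top" else box(380,400,180,240)]))
    B=box(160,205,230,285) if n=="top" else box(400,475,315,370)
    m=B&(Z>52)&(Z<75);print("scraper top",rect(W,m),np.nanmedian(Z[m]));
    m=B&(Z>10)&(Z<75);print("scraper all",rect(W,m))
    C=box(270,425,170,255) if n=="top" else box(210,350,180,300)
    m=C&(Z>70)&(Z<100)&(Y<1000);print("can top",rect(W,m),np.nanmedian(Z[m]))
    m=C&(Z>102);print("cap/bar",rect(W,m),np.nanmax(Z[C]))
    m=C&(Z>112)&(v<90);print("bar",rect(W,m),np.nanmedian(Z[m]))
    m=(C&(s>80)&((h<12)|(h>170))&(v>150)&(Z>70)).astype(np.uint8)
    k,l,st,ce=cv2.connectedComponentsWithStats(m)
    for i in range(1,k):
        if st[i,4]>8:print("lump",ce[i],st[i,4],np.nanmedian(W[l==i],0).round(1))
p=np.load("top0.npz")['p'];q=np.load("scene0.npz")['p']
a=cv2.resize(p[165:265,150:250],(400,400),interpolation=2);b=cv2.resize(p[170:260,275:375],(400,360),interpolation=2)
b=cv2.copyMakeBorder(b,0,40,0,0,0)
cv2.imwrite("pics/crop1.png",np.hstack([a,b])[:,:,::-1])
E
python3 m.py
```

```text
top table z -0.7246875121909397
scraper top (array([479.8, 327.3]), array([25.6, 99.4]), 77.0, np.int64(337)) 59.31319116138593
scraper all (array([479.3, 326.6]), array([ 27.1, 102.2]), 77.1, np.int64(506))
can top (array([603.1, -68.4]), array([131.6, 240.4]), 3.5, np.int64(3583)) 83.58955544459059
cap/bar (array([599.9, -63.7]), array([ 78.4, 193.3]), 3.1, np.int64(606)) 140.2442137984949
bar (array([597.9,  -3.4]), array([58.4, 17.5]), 45.6, np.int64(160)) 132.61850999520038
lump [355.06976744 198.1627907 ] 43 [ 639.5 -147.1   98.1]
lump [356.5  210.15] 40 [ 605.9 -150.9   98.4]
lump [350.59574468 221.63829787] 47 [ 574.1 -135.7   97.8]
scene table z -1.721336507349065
scraper top (array([483.3, 329.4]), array([ 25.3, 100.2]), 77.4, np.int64(499)) 59.0162553363632
scraper all (array([473.3, 340.2]), array([ 62.1, 131.1]), 50.8, np.int64(987))
can top (array([605. , -66.8]), array([133.8, 244.9]), 4.0, np.int64(3358)) 82.77137702225843
cap/bar (array([590.7, -51.5]), array([177.7,  74.8]), 78.5, np.int64(638)) 136.19734395828277
bar (array([6.021e+02, 6.000e-01]), array([59.4, 14.8]), 46.9, np.int64(141)) 131.57174106910713
lump [274.75555556 214.4       ] 45 [ 610.2 -146.    97. ]
lump [288.07692308 213.56410256] 39 [ 579.1 -131.4   97.3]
lump [263.86046512 219.93023256] 43 [ 643.1 -142.7   97.1]
```

View pics/crop1.png

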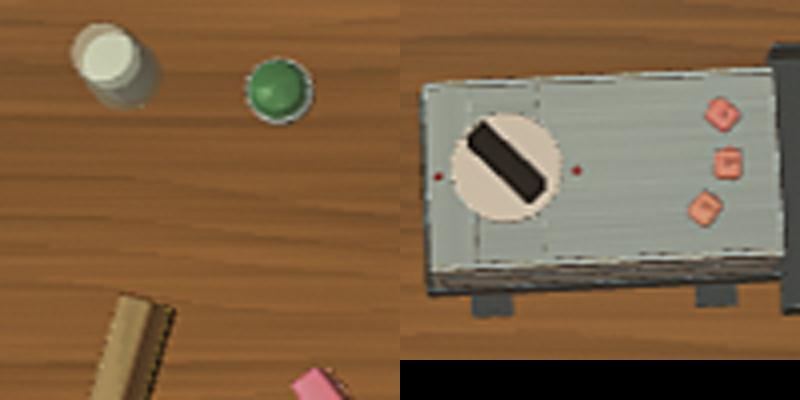

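Call:
move_arm(
  rows=[
    [[0,0,-0.15,0],[0,0,-0.3,0],[0.06,-0.08,-0.3,0],[0.2,-0.26,-0.3,0],[0.36,-0.46,-0.3,0],[0.54,-0.69,-0.3,0],[0.715,-0.92,-0.3,0]],
  ],
  gripper=1,
)

```text
time: 0.98
ee_pos: [305.9, -346.4, 270.0]
ee_rot: [-179.9, -0.0, 23.3]
force: [0.2, -0.5, 1.1]
finger_gap: 1.002
grip_force: 0.0
```

Call:
move_arm(
  rows=[
    [[0.18,-0.23,0,0],[0.36,-0.46,0,0],[0.54,-0.69,0,0],[0.715,-0.92,0,0]],
  ],
)

```text
time: 1.48
ee_pos: [364.2, -121.0, 270.3]
ee_rot: [180.0, -0.0, 23.3]
force: [0.7, 1.4, 1.0]
finger_gap: 1.004
grip_force: 0.0
```

Call:
move_arm(
  rows=[
    [[0.18,-0.23,0,0],[0.36,-0.46,0,0],[0.54,-0.69,0,0],[0.715,-0.92,0,0]],
  ],
)

```text
time: 1.98
ee_pos: [422.8, 104.7, 270.4]
ee_rot: [180.0, -0.0, 23.3]
force: [0.4, -1.0, 0.5]
finger_gap: 1.0
grip_force: 0.0
```

Call:
move_arm(
  rows=[
    [[0.18,-0.23,0,0],[0.36,-0.46,0,0],[0.5,-0.64,0,0],[0.62,-0.8,0,0],[0.715,-0.92,0,0],[0.715,-0.92,0,0]],
  ],
)

```text
time: 2.72
ee_pos: [481.1, 329.6, 269.6]
ee_rot: [-180.0, 0.1, 23.5]
force: [-0.7, -0.9, -1.0]
finger_gap: 0.998
grip_force: 0.0
```

Call:
move_arm(
  rows=[
    [[0,0,0.15,0.2],[0,0,0.3,0.4],[0,0,0.45,0.6],[0,0,0.6,0.8],[0,0,0.7,0.8],[0,0,0.75,0.8],[0,0,0.75,0.8]],
  ],
)

```text
time: 3.6
ee_pos: [481.3, 327.9, 120.3]
ee_rot: [180.0, 0.0, -12.6]
force: [0.7, -0.0, 0.1]
finger_gap: 0.996
grip_force: 0.0
```

Call:
move_arm(
  rows=[
    [[0,0,0.15,0],[0,0,0.3,0],[0,0,0.4,0],[0,0,0.465,0],[0,0,0.465,0],[0,0,0.465,0]],
  ],
)

```text
time: 4.35
ee_pos: [482.4, 328.8, 28.7]
ee_rot: [-179.9, -0.1, -12.7]
force: [0.7, -0.1, -0.4]
finger_gap: 1.002
grip_force: 0.0
```

Call:
move_arm(
  rows=[
    [[0,0,0,0],[0,0,0,0],[0,0,0,0],[0,0,0,0],[0,0,0,0],[0,0,0,0],[0,0,0,0],[0,0,0,0],[0,0,0,0],[0,0,0,0]],
  ],
  gripper=-1,
)

```text
time: 5.6
ee_pos: [481.9, 328.6, 28.1]
ee_rot: [-180.0, -0.1, -12.7]
force: [-0.5, 0.2, 5.5]
finger_gap: 0.258
grip_force: 60.9
```

Call:
move_arm(
  rows=[
    [[0,0,-0.1,0],[0,0,-0.3,0],[0,0,-0.5,0],[0,0,-0.7,0],[0,0,-0.85,0],[0,0,-0.85,0],[0,0,-0.85,0]],
  ],
)

```text
time: 6.48
ee_pos: [480.1, 327.5, 195.9]
ee_rot: [179.9, 0.1, -12.7]
force: [-0.1, -0.4, -2.3]
finger_gap: 0.261
grip_force: 60.2
```

```bash
python3 - <<'E'
from h import *
o=observe();print(o['ee_pos'],o['ee_rot'],o['finger_gap'],o['grip_force'],o['force'])
for n in("scene","top"):
    p,d=capture(n);np.savez(n+"1.npz",p=p,d=d)
    W=cloud(n,d.astype(float))
    s=cv2.cvtColor(p,cv2.COLOR_RGB2HSV).astype(int)
    m=(np.abs(W[...,:2]-o['ee_pos'][:2]).max(-1)<90)&(W[...,2]>120)&(W[...,2]<225)
    v,u=np.where(m);print(n,u.min(),u.max(),v.min(),v.max())
    if n=="scene":cv2.imwrite("pics/grasp.png",cv2.resize(p[v.min()-20:v.max()+20,u.min()-20:u.max()+20],None,fx=4,fy=4)[:590,:790,::-1])
E
```

```text
[480.12532149 327.53259538 195.8791619 ] [ 1.79877928e+02  1.35877861e-01 -1.26916597e+01] 0.2611395606136736 60.16644358634949 [-0.11386302 -0.35998037 -2.30446645]
scene 425 481 277 315
top 162 179 229 267
```

View pics/grasp.png

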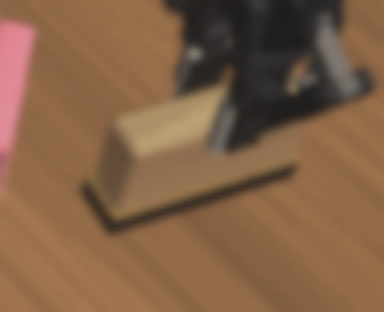

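```bash
python3 - <<'E'
from h import *
t=np.radians(-12.7);c=np.array([480.1,327.5])
for n in("scene","top"):
    z=np.load(n+"1.npz");p=z['p'];W=cloud(n,z['d'].astype(float))
    a=(W[...,:2]-c)@[np.cos(t),np.sin(t)];b=(W[...,:2]-c)@[np.sin(t),-np.cos(t)]
    h=cv2.cvtColor(p,cv2.COLOR_RGB2HSV).astype(int)
    for lo,hi in((165,182),(182,226),(222,235)):
        m=(abs(a)<70)&(abs(b)<20)&(W[...,2]>lo)&(W[...,2]<hi)
        if m.any():print(n,lo,m.sum(),np.percentile(a[m],[0,3,97,100]).round(1),np.percentile(b[m],[2,98]).round(1),W[m][:,2].min().round(1))
z=np.load("top0.npz");p=z['p'];W=cloud("top",z['d'].astype(float))
z2=np.load("scene0.npz");W2=cloud("scene",z2['d'].astype(float))
for n,V in(("top",W),("scene",W2)):
    m=(V[...,2]>78)&(V[...,2]<95)&(abs(V[...,0]-604)<90)&(abs(V[...,1]+67)<140)
    for k in(np.median(V[m][:,2]),):print(n,k)
    q=V[m]; # seam-edge fits
    for s in(-1,1):
        e=[]
        for y in range(-180,45,8):
            r=q[abs(q[:,1]-y)<5][:,0]
            if len(r):e.append((y,r.min() if s<0 else r.max()))
        e=np.array(e);k=np.polyfit(e[:,0],e[:,1],1);print(s,np.degrees(np.arctan(-k[0])).round(2),np.polyval(k,-67).round(1))
E
```

```text
scene 165 277 [-52.  -47.1  52.6  53.9] [-15.7  11.4] 165.8
scene 182 625 [-49.7 -42.9  50.9  52.5] [-14.8  10.2] 182.1
scene 222 381 [-49.1  -7.8  49.5  51.4] [-17.5  13.3] 222.1
top 165 54 [-36.8 -32.6  48.7  49.6] [11.7 16.4] 165.4
top 182 143 [-32.9 -26.5  46.9  48.3] [-9.  15.8] 182.2
top 222 109 [-17.   10.5  46.9  48.3] [-9.5 14.5] 222.5
top 83.65409250208268
-1 3.52 537.7
1 3.52 667.5
scene 82.84559618029482
-1 3.94 540.5
1 3.45 670.5
```

Call:
move_arm(
  rows=[
    [[0,0,0,-0.1],[0,0,0,-0.24],[0,0,0,-0.362],[0,0,0,-0.362]],
  ],
)

```text
time: 7.08
ee_pos: [480.4, 327.7, 195.5]
ee_rot: [179.9, 0.2, 3.5]
force: [-0.6, 0.2, -1.9]
finger_gap: 0.262
grip_force: 60.2
```

Call:
move_arm(
  rows=[
    [[0.02,0.09,0,0],[0.061,0.27,0,0],[0.102,0.45,0,0],[0.1625,0.721,0,0]],
  ],
)

```text
time: 7.58
ee_pos: [522.9, 184.7, 197.3]
ee_rot: [180.0, 0.0, 3.6]
force: [0.7, -0.2, -0.8]
finger_gap: 0.259
grip_force: 60.1
```

Call:
move_arm(
  rows=[
    [[0.054,0.24,0,0],[0.108,0.48,0,0],[0.1625,0.721,0,0]],
  ],
)

```text
time: 7.95
ee_pos: [564.3, 41.7, 197.4]
ee_rot: [180.0, 0.0, 3.5]
force: [-0.1, 0.2, -0.8]
finger_gap: 0.262
grip_force: 60.1
```

Call:
move_arm(
  rows=[
    [[0.054,0.24,0,0],[0.095,0.42,0,0],[0.131,0.58,0,0],[0.153,0.68,0,0],[0.1625,0.721,0,0],[0.1625,0.721,0,0],[0.1625,0.721,0,0]],
  ],
)

```text
time: 8.82
ee_pos: [605.6, -96.3, 197.5]
ee_rot: [-180.0, 0.0, 3.7]
force: [-0.1, -0.9, -1.9]
finger_gap: 0.264
grip_force: 60.1
```

Call:
move_arm(
  rows=[
    [[0,0,0.1,0],[0,0,0.2,0],[0,0,0.28,0],[0,0,0.34,0],[0,0,0.37,0],[0,0,0.37,0]],
  ],
)

```text
time: 9.57
ee_pos: [605.7, -97.4, 123.1]
ee_rot: [-180.0, 0.0, 3.6]
force: [-0.1, 0.5, -1.6]
finger_gap: 0.261
grip_force: 60.1
```

```bash
python3 - <<'E'
from h import *
o=observe();print(o['ee_pos'],o['ee_rot'],o['finger_gap'],o['grip_force'],o['force'])
P=[]
for n in("scene","top"):
    p,d=capture(n);np.savez(n+"2.npz",p=p,d=d)
    q=p[170:310,200:350] if n=="scene" else p[150:290,260:410]
    P.append(cv2.resize(q,(400,373),interpolation=2))
cv2.imwrite("pics/over.png",np.hstack(P)[:,:,::-1])
E
```

```text
[605.71345933 -97.38633552 123.13242551] [-1.79986607e+02  3.87686125e-02  3.59250873e+00] 0.26061431624053777 60.149545669555664 [-0.10735027  0.49904087 -1.56656297]
```

View pics/over.png

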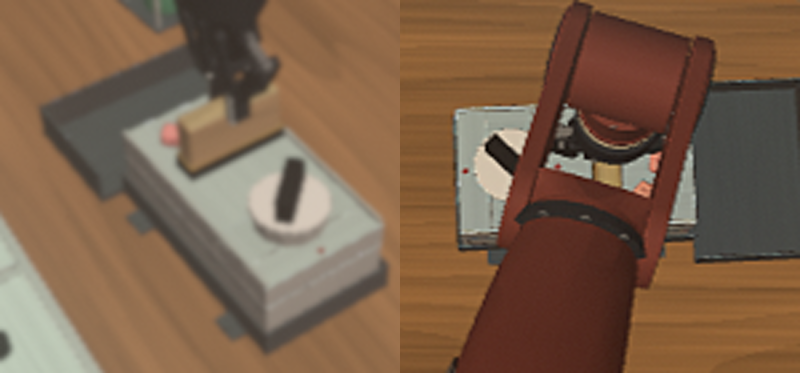

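The block sits squarely over the clear deck behind the lumps. In the crop the block is at (230,130) and a lump shows at (170,133). The cap behind it is clear.

Call:
move_arm(
  rows=[
    [[0,0,0.02,0],[0,0,0.035,0],[0,0,0.045,0],[0,0,0.0525,0],[0,0,0.0525,0],[0,0,0.0525,0]],
  ],
)

```text
time: 10.42
ee_pos: [606.0, -97.4, 113.2]
ee_rot: [180.0, -0.0, 3.6]
force: [-0.3, -0.1, -1.7]
finger_gap: 0.263
grip_force: 60.1
```

Call:
move_arm(
  rows=[
    [[0,0.02,0,0],[0,0.06,0,0],[0,0.11,0,0],[0,0.165,0,0],[0,0.22,0,0]],
  ],
)

```text
time: 11.05
ee_pos: [608.7, -142.3, 113.1]
ee_rot: [-180.0, -0.0, 3.6]
force: [0.0, 0.5, -1.6]
finger_gap: 0.259
grip_force: 60.2
```

Call:
move_arm(
  rows=[
    [[0,0.065,0,0],[0,0.135,0,0],[0,0.21,0,0],[0,0.285,0,0],[0,0.34,0,0],[0,0.34,0,0],[0,0.34,0,0]],
  ],
)

```text
time: 11.92
ee_pos: [612.8, -208.8, 113.0]
ee_rot: [-180.0, 0.0, 3.6]
force: [1.1, -0.2, -1.8]
finger_gap: 0.264
grip_force: 60.2
```

Call:
move_arm(
  rows=[
    [[0,0,-0.1,0],[0,0,-0.25,0],[0,0,-0.4,0],[0,0,-0.5,0],[0,0,-0.5,0]],
  ],
)

```text
time: 12.55
ee_pos: [614.6, -209.6, 216.6]
ee_rot: [179.8, -0.3, 3.6]
force: [0.5, 0.0, -1.4]
finger_gap: 0.263
grip_force: 60.2
```

```bash
python3 - <<'E'
from h import *
P=[]
for n in("scene","top"):
    p,d=capture(n);np.savez(n+"3.npz",p=p,d=d)
    q=p[170:310,200:350] if n=="scene" else p[150:290,290:440]
    P.append(cv2.resize(q,(400,373),interpolation=2))
cv2.imwrite("pics/after.png",np.hstack(P)[:,:,::-1])
E
```

```text
(no output)
```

View pics/after.png

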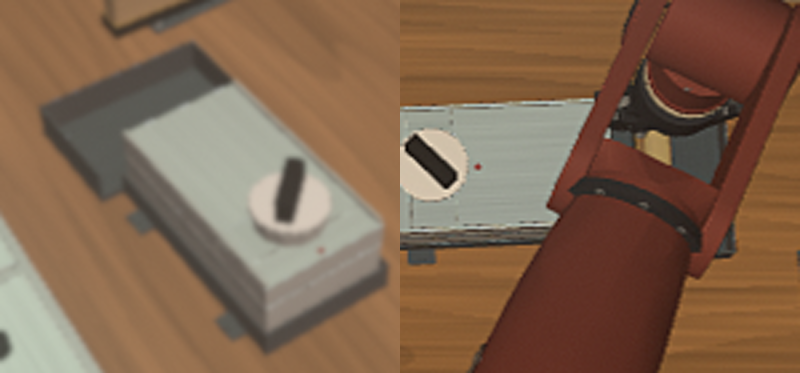

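Call:
move_arm(
  rows=[
    [[-0.08,-0.075,0,0],[-0.22,-0.2,0,0],[-0.4,-0.37,0,0],[-0.58,-0.54,0,0],[-0.75,-0.7,0,0],[-0.84,-0.78,0,0],[-0.866,-0.802,0,0],[-0.866,-0.802,0,0]],
  ],
)

```text
time: 13.65
ee_pos: [429.8, -60.0, 212.4]
ee_rot: [180.0, 0.0, 3.6]
force: [0.3, 0.3, -1.3]
finger_gap: 0.259
grip_force: 60.1
```

Call:
move_arm(
  rows=[
    [[0,0,0.12,0],[0,0,0.3,0],[0,0,0.5,0],[0,0,0.68,0],[0,0,0.82,0],[0,0,0.89,0],[0,0,0.92,0],[0,0,0.925,0],[0,0,0.925,0],[0,0,0.925,0]],
  ],
)

```text
time: 14.9
ee_pos: [430.9, -60.2, 29.0]
ee_rot: [180.0, -0.1, 3.6]
force: [0.2, -0.9, -1.7]
finger_gap: 0.256
grip_force: 60.1
```

Call:
move_arm(
  rows=[
    [[0,0,0,0],[0,0,0,0],[0,0,0,0],[0,0,0,0],[0,0,0,0],[0,0,0,0]],
  ],
  gripper=1,
)

```text
time: 15.65
ee_pos: [430.0, -59.9, 28.1]
ee_rot: [-180.0, 0.0, 3.6]
force: [-0.1, 0.6, 0.2]
finger_gap: 1.0
grip_force: 0.0
```

Call:
move_arm(
  rows=[
    [[0,0,-0.1,0],[0,0,-0.3,0],[0,0,-0.55,0],[0,0,-0.8,0],[0,0,-0.925,0],[0,0,-0.925,0],[0,0,-0.925,0]],
  ],
)

```text
time: 16.52
ee_pos: [429.0, -59.6, 211.5]
ee_rot: [-179.9, 0.1, 3.6]
force: [0.1, -0.3, -1.3]
finger_gap: 1.001
grip_force: 0.0
```

```bash
python3 - <<'E'
from h import *
o=observe();print(o['ee_pos'],o['ee_rot'],o['finger_gap'])
P=[]
for n in("scene","top"):
    p,d=capture(n);np.savez(n+"0.npz",p=p,d=d)
    q=p[170:310,200:350] if n=="scene" else p[160:300,280:430]
    P.append(cv2.resize(q,(400,373),interpolation=2))
cv2.imwrite("pics/aside.png",np.hstack(P)[:,:,::-1])
E
python3 m.py | grep -v scr
```

```text
[428.9822021  -59.64259661 211.51435661] [-1.79949219e+02  1.33921757e-01  3.59664944e+00] 1.000774810377794
top table z 0.41150674160132894
can top (array([603., -68.]), array([131.6, 240.2]), 3.4, np.int64(3499)) 83.56702270918095
cap/bar (array([516.5, -22.8]), array([236.6, 117.5]), 27.6, np.int64(1696)) 583.4178396307417
bar (array([527.4, -50.6]), array([201.3, 123.8]), 6.9, np.int64(758)) 559.6113454063345
scene table z -1.8099871706280055
can top (array([604.7, -66.9]), array([133.8, 243.6]), 3.4, np.int64(3370)) 82.60681953852412
cap/bar (array([601.8,  -1.1]), array([74.2, 72.8]), 30.8, np.int64(636)) 135.75223681617615
bar (array([601.4,  -0. ]), array([58.9, 14.9]), 46.6, np.int64(140)) 131.90245784066371
  return np.nanmean(a, axis, out=out, keepdims=keepdims)
```

View pics/aside.png

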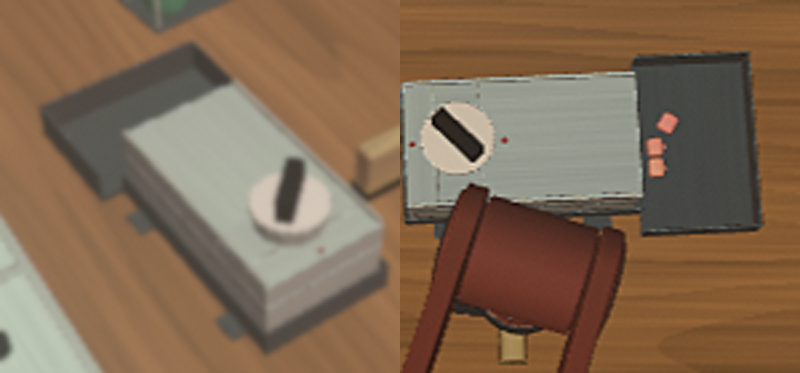

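The deck is clear and all three lumps lie in the tray, at crop (667,123), (655,147) and (657,168). The block stands aside on the counter at (512,347). Next is the cap, with its bar at yaw of about 46°.

Call:
move_arm(
  rows=[
    [[0.1,-0.03,0,-0.1],[0.25,-0.07,0,-0.28],[0.42,-0.11,0,-0.48],[0.6,-0.16,0,-0.66],[0.75,-0.2,0,-0.83],[0.84,-0.23,0,-0.947],[0.8665,-0.2345,0,-0.947],[0.8665,-0.2345,0,-0.947]],
  ],
)

```text
time: 17.62
ee_pos: [599.1, -2.3, 211.7]
ee_rot: [-179.9, 0.1, 46.1]
force: [0.0, 0.4, -0.6]
finger_gap: 1.0
grip_force: 0.0
```

Call:
move_arm(
  rows=[
    [[0,0,0.12,0],[0,0,0.26,0],[0,0,0.38,0],[0,0,0.46,0],[0,0,0.5,0],[0,0,0.513,0],[0,0,0.513,0]],
  ],
)

```text
time: 18.5
ee_pos: [600.6, -2.3, 111.3]
ee_rot: [179.9, -0.0, 46.2]
force: [0.8, 0.5, -0.3]
finger_gap: 0.996
grip_force: 0.0
```

Call:
move_arm(
  rows=[
    [[0,0,0,0],[0,0,0,0],[0,0,0,0],[0,0,0,0],[0,0,0,0],[0,0,0,0],[0,0,0,0],[0,0,0,0],[0,0,0,0],[0,0,0,0]],
  ],
  gripper=-1,
)

```text
time: 19.75
ee_pos: [600.6, -2.5, 111.0]
ee_rot: [179.9, -0.0, 46.2]
force: [1.1, -2.5, 3.5]
finger_gap: 0.172
grip_force: 59.0
```

```bash
python3 - <<'E'
from h import *
o=observe();print({k:np.round(v,2) for k,v in o.items()})
E
```

```text
{'time': np.float64(19.75), 'qpos': array([-6.9200e+00,  1.5280e+01,  1.0035e+02, -3.0000e-02,  6.4290e+01,
        3.6870e+01]), 'dq': array([ 0.04,  0.01,  0.06,  0.03,  0.09, -0.02]), 'tau': array([ 1.330e+00, -3.648e+01, -2.504e+01,  5.900e-01,  3.900e-01,
        3.000e-02]), 'ee_pos': array([600.57,  -2.52, 111.04]), 'ee_rot': array([ 1.7992e+02, -3.0000e-02,  4.6210e+01]), 'force': array([ 1.09, -2.47,  3.5 ]), 'wrist_torque': array([-0.38, -0.23,  0.01]), 'grip_force': np.float64(58.99), 'finger_gap': np.float64(0.17)}
```

Call:
move_arm(
  rows=[
    [[0,0,0,-0.04],[0,0,0,-0.1],[0,0,0,-0.18],[0,0,0,-0.26],[0,0,0,-0.34],[0,0,0,-0.42],[0,0,0,-0.5],[0,0,0,-0.5]],
  ],
)

```text
time: 20.75
ee_pos: [599.9, -1.5, 111.0]
ee_rot: [-179.9, -0.1, 68.8]
force: [-0.2, 0.1, 5.9]
finger_gap: 0.174
grip_force: 59.4
```

```bash
cat > o.py <<'E'
from h import *
o=observe();print({k:np.round(o[k],2) for k in('ee_pos','ee_rot','force','wrist_torque','finger_gap','grip_force')})
p,d=capture("scene");W=cloud("scene",d.astype(float));v=cv2.cvtColor(p,cv2.COLOR_RGB2HSV)[...,2]
c=(abs(W[...,0]-604)<95)&(abs(W[...,1]+67)<150)
m=c&(W[...,2]>76)&(W[...,2]<100);print("can",rect(W,m))
m=c&(W[...,2]>104)&(W[...,2]<128)&(abs(W[...,0]-600)<45)&(abs(W[...,1])<45)&(v<90)
print("bar",rect(W,m))
E
python3 o.py
```

```text
{'ee_pos': array([599.9 ,  -1.5 , 111.02]), 'ee_rot': array([-1.7995e+02, -7.0000e-02,  6.8750e+01]), 'force': array([-0.18,  0.13,  5.92]), 'wrist_torque': array([-0.06,  0.1 , -0.11]), 'finger_gap': np.float64(0.17), 'grip_force': np.float64(59.37)}
can (array([605.1, -66.6]), array([132.3, 244.3]), 3.4, np.int64(2695))
bar (array([614.6,  18.1]), array([11.7, 23.9]), 14.5, np.int64(30))
```

Call:
move_arm(
  rows=[
    [[0,0,0,-0.04],[0,0,0,-0.1],[0,0,0,-0.18],[0,0,0,-0.26],[0,0,0,-0.34],[0,0,0,-0.42],[0,0,0,-0.5],[0,0,0,-0.55],[0,0,0,-0.55]],
  ],
)

```text
time: 21.92
ee_pos: [600.5, -1.4, 111.8]
ee_rot: [179.9, -0.1, 93.5]
force: [-1.7, -0.1, 7.5]
finger_gap: 0.17
grip_force: 59.7
```

```bash
cat >> o.py <<'E'
P=[p[170:310,200:350]]
q,_=capture("top");P.append(q[150:290,230:380])
cv2.imwrite("pics/turn.png",np.hstack([cv2.resize(x,(400,373),interpolation=2) for x in P])[:,:,::-1])
E
python3 o.py
```

```text
{'ee_pos': array([600.52,  -1.4 , 111.85]), 'ee_rot': array([ 1.7994e+02, -9.0000e-02,  9.3510e+01]), 'force': array([-1.72, -0.09,  7.45]), 'wrist_torque': array([ 0.  ,  0.06, -0.08]), 'finger_gap': np.float64(0.17), 'grip_force': np.float64(59.69)}
can (array([604.5, -66. ]), array([132.7, 243.7]), 3.4, np.int64(2713))
bar (array([608.8,   6.8]), array([11.1, 49.6]), 17.2, np.int64(45))
```

View pics/turn.png

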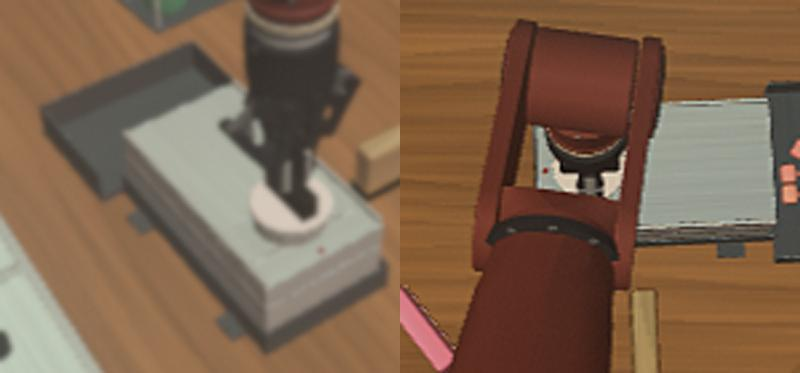

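The bar is now in line with the canister's long axis, pointing at the red dot at crop (321,250). I'll try a small lift and watch the force.

Call:
move_arm(
  rows=[
    [[0,0,-0.01,0],[0,0,-0.02,0],[0,0,-0.03,0],[0,0,-0.03,0],[0,0,-0.03,0]],
  ],
)

```text
time: 22.65
ee_pos: [599.7, -2.2, 116.2]
ee_rot: [-180.0, -0.0, 93.5]
force: [0.6, 1.1, -1.8]
finger_gap: 0.176
grip_force: 58.6
```

```bash
python3 o.py
```

```text
{'ee_pos': array([599.72,  -2.19, 116.17]), 'ee_rot': array([-1.7996e+02, -1.0000e-02,  9.3460e+01]), 'force': array([ 0.62,  1.09, -1.75]), 'wrist_torque': array([-0.02,  0.02, -0.01]), 'finger_gap': np.float64(0.18), 'grip_force': np.float64(58.6)}
can (array([605.6, -66.6]), array([131.1, 243.1]), 3.6, np.int64(2747))
bar (array([606. ,   3.7]), array([10.2, 55.3]), 11.0, np.int64(35))
```

Only the cap's weight shows, so it is free. I'll lift it another 28 mm, straight up.

Call:
move_arm(
  rows=[
    [[0,0,-0.02,0],[0,0,-0.05,0],[0,0,-0.08,0],[0,0,-0.11,0],[0,0,-0.13,0],[0,0,-0.14,0],[0,0,-0.14,0],[0,0,-0.14,0],[0,0,-0.14,0],[0,0,-0.14,0]],
  ],
)

```text
time: 24.0
ee_pos: [599.9, -2.2, 144.3]
ee_rot: [-180.0, -0.0, 93.5]
force: [0.5, -0.2, -1.5]
finger_gap: 0.175
grip_force: 58.6
```

```bash
sed -i 's/turn.png/final.png/' o.py; python3 o.py
```

```text
{'ee_pos': array([599.87,  -2.24, 144.28]), 'ee_rot': array([-179.98,   -0.  ,   93.46]), 'force': array([ 0.52, -0.21, -1.52]), 'wrist_torque': array([-0.01,  0.01,  0.02]), 'finger_gap': np.float64(0.18), 'grip_force': np.float64(58.61)}
can (array([605.3, -66.4]), array([132.5, 243.2]), 3.2, np.int64(2870))
bar (array([0., 0.]), array([0., 0.]), 0.0, np.int64(0))
```

View pics/final.png

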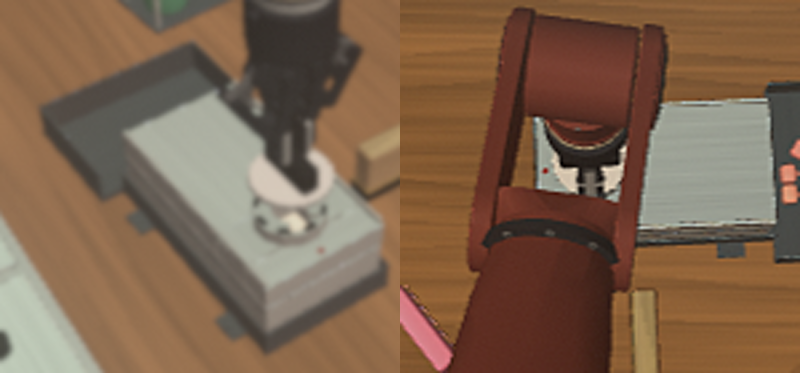

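The cap is held level above the open neck at crop (290,215), and the canister is still seated in its cradle. Nothing else has moved.

```bash
python3 -c "from station import *;print(close_job())"
```

```text
the job is handed in; nothing more can be done
None
```

The job is handed in: the three lumps are in the crumb tray, the scraper block stands aside on the counter, and the released cap is held still and level, by my estimate about 2 cm above the open mouth, at about 24 s of the 59 s allowed.

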